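# Set up the home network devices on their stands

## Task

Set up the home network corner: put the oval router tower, the round mesh node, the slim switch and the square battery block (still packed tightly in the open carton) each on the wooden stand whose dark inlay has the outline of its foot, upright, centred on that outline and turned to match it. Set each one down gently rather than dropping it, and leave all four standing there.

Things in the scene. Friction and masses are not known exactly. Their poses are not given: they have to be found in the camera images.
- tower: Router tower, black plastic, standing upright: oval (stadium) cross-section 80 mm long along its own x, 56 mm wide along its own y (two flat faces 24 mm long, half-round ends), 105 mm high, cable sockets in its top. About 0.35 kg. Origin: centre of its foot; z up. Either way round on its stand is fine.
- node: Round mesh node, white plastic disc 60 mm in diameter and 42 mm high, flat on the table. About 0.18 kg. Origin: centre of its underside; its yaw does not matter.
- switch: Slim network switch, black plastic bar 100 mm long (own x), 42 mm wide (own y), 28 mm high, lying flat. About 0.16 kg. Origin: centre of its underside. Either way round on its stand is fine.
- battery: Backup-battery block, white plastic, upright, 46 x 46 mm square, 85 mm high, about 0.2 kg. Starts in the middle of the open carton, on its 4 mm floor, a loose accessory box touching each side; box tops are 46 mm above the table, its own top 89 mm, so 43 mm stand free; pull it straight up. Origin: centre of its foot, sides along x and y. Any quarter turn on its stand is fine.
- stand_oval: Fixed plywood stand, a flat plate 108 x 84 mm, 8 mm thick, no rim; flush in its middle a dark inlay with the outline of the foot it is for: an oval 80 x 56 mm, long along x. Origin: centre of the plate's underside (the device's foot comes to rest 8 mm above it). Long side along x.
- stand_round: Fixed plywood stand, a flat plate 88 x 88 mm, 8 mm thick, no rim; flush in its middle a dark inlay with the outline of the foot it is for: a disc 60 mm in diameter. Origin: centre of the plate's underside (the device's foot comes to rest 8 mm above it). 
- stand_long: Fixed plywood stand, a flat plate 128 x 70 mm, 8 mm thick, no rim; flush in its middle a dark inlay with the outline of the foot it is for: a bar 100 x 42 mm, long along x. Origin: centre of the plate's underside (the device's foot comes to rest 8 mm above it). Long side along x.
- stand_square: Fixed plywood stand, a flat plate 74 x 74 mm, 8 mm thick, no rim; flush in its middle a dark inlay with the outline of the foot it is for: a square 46 x 46 mm. Origin: centre of the plate's underside (the device's foot comes to rest 8 mm above it). Sides along x and y.
- carton: Open cardboard carton, fixed, 118 x 118 mm outside, 40 mm high, walls and floor 4 mm, packed full with the battery block and four accessory boxes. Origin: centre of its underside. (Not listed: loose odds and ends up to 27 mm high lie between stands and devices, at least 70 mm from their middles; a mug stands far left.)
Mind the look-alikes: they are no part of the job. What is shaped like the stand_long but orange or yellow is not meant.

How it is judged:
By the outcome, as a careful person would: the job done as asked, in the order asked, and still so for the second after the job is handed in, with the robot touching nothing.
It also fails if it takes over 117 s, if anything falls off the work surface, if the arm or the gripper's body presses on something with over 40 N, if the wrist force passes 120 N, or if a joint passes its speed limit or range.

## Robot

A 6-joint arm with a two-finger parallel gripper is mounted at the origin on the work surface. World frame = base frame: x ahead of the robot, y to its left, z up, the work surface at z = 0. Lengths are in m, angles in rad, forces in N, time in s.
With the tool pointing down it reaches from about 0.3 to 0.875 m from the base axis. Payload 6.4 kg.
Tool frame: the origin (TCP) lies midway between the tips of the shut fingers; the grasp point (between the pads) lies 19 mm behind it; z points along the fingers, y is the line along which they close (so a half turn about z gives the same grasp; the last joint's range is limited). The gripper opens to 88 mm and grips with 3 to 60 N. Pads are 18 mm wide; open, the fingers measure 123 mm over their backs; the gripper's body (75 mm by 187 mm) begins 45 mm behind the grasp point.
Start: joints at [1.087, 0.181, 1.607, -0, 1.354, -0.206], TCP at [0.158, 0.553, 0.239] pointing down, gripper open.
Joint ranges: [-2.99, 2.99], [-0.89, 2.07], [0.3, 2.58], [-1.14, 4.28], [0, 2.63], [-3.12, 3.12]. Speed limits (rad/s): [2.57, 2.57, 3.01, 3.14, 3.14, 3.14].

## Interface

Orientations are given as a rotation vector (axis times angle).
In Python, from bench import move_ptp, move_l, move_j, gripper_to, dwell, solve_ik, capture, MotionError, close_job, read_clock, read_joint_positions, read_dq, read_effort, read_position, read_tcp_rot, read_contact_force, read_ft_torque, read_gripper_width, read_finger_force gives the robot as it stands. Calls block until the motion is done:
- move_ptp(position, orientation): joint-space move of the TCP to a pose.
- move_l(position, velocity=0.15, orientation=None): straight line of the TCP; orientation=None keeps the orientation; velocity is the mean speed in m/s.
- move_j(angles): joint-space move.
- gripper_to(opening, f_grip=None): finger opening in m; f_grip is the grip in N (None keeps the last); returns when the fingers have stopped.
- dwell(seconds).
- solve_ik(position, orientation): joint angles nearest the present ones, or None.
- capture(name): name is "scene" or "side" or "wrist"; returns a dict with "frame" (400x640x3 uint8, red, green, blue), "depth" (400x640 float32, m along the optical axis (not along the pixel's ray), 0 where there is no reading), "vertical_fov" (degrees; the focal length in pixels is half the picture's height over the tangent of half this angle, whatever the lens; pixels are square), "cx", "cy" (the principal point, pixels), "k1" (the pictures are not rectified: a ray, as slopes to the right and down, at radius r is drawn at 1 + k1 r^2 times it, then the intrinsics apply), "rvec" (rotation vector, rad) and "tvec" (3), from world to camera coordinates, as OpenCV has them. Camera axes: x right, y down, z forward; pixel columns grow to the right and rows downward; lengths in m; the calibration is good to about 2 mm. A picture is of the moment at which its call begins.
A pose or a line that the arm cannot do raises MotionError and nothing moves.
- close_job(): hands the job in; it is judged then, once.
Readings, each from a call of its own:
- read_clock(): time.
- read_joint_positions(): joint angles.
- read_dq(): joint speeds.
- read_effort(): joint torques, N m.
- read_position(): TCP position.
- read_tcp_rot(): TCP orientation.
- read_contact_force(): force on the tool from outside, world axes, zero at the start.
- read_ft_torque(): the same for the moment, N m.
- read_gripper_width(): finger opening in m.
- read_finger_force(): force on a finger pad.
Only numpy, scipy, OpenCV 4.12 (cv2) and the standard library are available. Lean on these libraries where they do the work, as an engineer would, in place of code of your own. Each camera call takes 0.05 s, during which the arm holds its last target. There are 200 camera calls.

## Working session

There is one attempt and no reset: what is moved stays moved. The work goes in short steps, each a Python script; the robot and the scene stay as the last script left them, time stands still between calls to the robot, and variables do not carry over. Pictures are saved under pics/ and viewed, at most 14 in all, crops included, and the job is handed in when it is done.

```bash
mkdir -p pics; ls
cat > h.py <<'E'
from bench import *
import numpy as np, cv2
def cam(c):
    f=200/np.tan(np.radians(c["vertical_fov"])/2)
    R=cv2.Rodrigues(np.array(c["rvec"],float))[0]; t=np.array(c["tvec"],float).ravel()
    return f,R,t
def slopes(c,uv):
    f,R,t=cam(c); uv=np.atleast_2d(np.asarray(uv,float))
    d=(uv-[c["cx"],c["cy"]])/f; s=d.copy()
    for _ in range(20): s=d/(1+c["k1"]*(s**2).sum(1,keepdims=True))
    return s
def rays(c,uv,z):
    "cast pixels onto plane at height z (world)"
    f,R,t=cam(c); s=slopes(c,uv)
    D=np.c_[s,np.ones(len(s))]@R; o=-R.T@t
    return o+D*((z-o[2])/D[:,2])[:,None]
def cloud(c):
    "world xyz image from depth"
    f,R,t=cam(c); v,u=np.mgrid[0:400,0:640]
    s=slopes(c,np.c_[u.ravel(),v.ravel()]); d=c["depth"].ravel()[:,None]
    P=(np.c_[s,np.ones(len(s))]*d-t)@R; P[d[:,0]==0]=np.nan
    return P.reshape(400,640,3)
def save(c,n): cv2.imwrite("pics/"+n+".png",c["frame"][:,:,::-1])
E
python3 - <<'E'
from h import *
for n in("scene","side","wrist"):
    c=capture(n); save(c,n+"0"); f,R,t=cam(c); print(n,f,c["k1"],-R.T@t,R[2],c["cx"],c["cy"])
print(read_clock(),read_tcp_rot())
E
```

```text
pics
scene 493.0286531487094 -0.09976407381315246 [ 1.4505248  -0.18590914  1.01552102] [-0.67528258  0.20055349 -0.70976879] 329.9082819634985 198.1858203876146
side 388.60260506187694 -0.04602220503325073 [ 0.12603988 -0.74029342  0.86839206] [ 0.34045882  0.6649513  -0.66477633] 319.8594175214964 199.32772609660432
wrist 300.5760322795773 -0.054907587585888554 [0.08961238 0.57240197 0.38462959] [ 0.26088848 -0.07486408 -0.96246172] 318.8695910925052 198.9581674153123
0.15 [-4.34808335e-01 -3.11091287e+00  1.93036389e-03]
```

View pics/scene0.png

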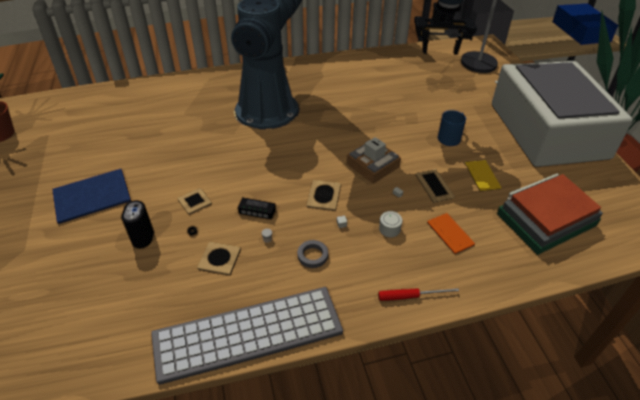

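View pics/side0.png

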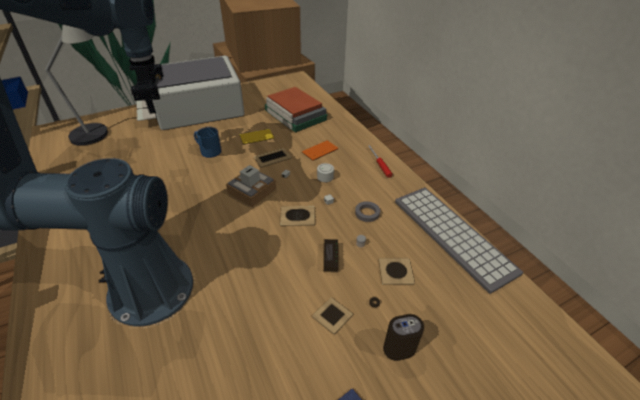

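View pics/wrist0.png

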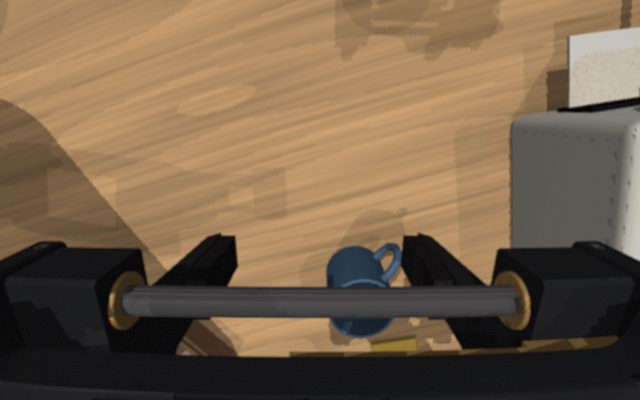

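The scene view shows the tower at (138,224), switch (257,209), node (391,224) and battery in the carton (374,150). The stands are square (195,202), round (219,258), oval (324,194) and long (434,186); the yellow and orange plates are decoys. The side view agrees, and the wrist view shows only the mug.

Run:
```python
from h import *
a=capture("scene"); b=capture("side")
def dark(c,uv,z,thr=60,r=22):
    u,v=uv; g=c["frame"].max(2)[v-r:v+r,u-r:u+r].copy()
    g=cv2.resize(g,None,fx=4,fy=4,interpolation=cv2.INTER_CUBIC)
    n,l,s,ce=cv2.connectedComponentsWithStats((g<thr).astype(np.uint8))
    k=l[4*r,4*r]; 
    if k==0: return None
    cs=cv2.findContours((l==k).astype(np.uint8),cv2.RETR_EXTERNAL,cv2.CHAIN_APPROX_NONE)[0][0][:,0]
    P=rays(c,(cs+.5)/4-.5+[u-r,v-r],z)[:,:2]
    (x,y),wh,an=cv2.minAreaRect((P*1000).astype(np.float32))
    return np.round([x,y,*wh,an],1)
for n,p,q in [("oval",(324,194),(298,215)),("round",(219,258),(397,270)),("long",(434,186),(272,158)),("square",(195,202),(332,315))]:
    print(n,dark(a,p,.008),dark(b,q,.008))
for n,p,q,z in [("tower",(133,209),(407,325),.105),("node",(391,218),(325,167),.042),("switch",(257,206),(331,244),.028),("batt",(376,146),(249,173),.089)]:
    print(n,rays(a,p,z)[0].round(3),rays(b,q,z)[0].round(3))
```

```text
oval [468.4  86.2  50.9  72.7  65.8] [470.2  87.2  47.4  73.3  67.3]
round [ 625.2 -235.6   53.7   55.1    1.6] [ 626.9 -234.9   53.    53.3    6.2]
long [511.5 418.1 102.2  43.2   1.6] [513.  420.   99.6  40.7   2. ]
square [ 400.1 -281.    39.9   42.3   20.5] [ 401.8 -280.6   41.1   41.2   21.2]
tower [ 0.497 -0.428  0.105] [ 0.505 -0.429  0.105]
node [0.637 0.228 0.042] [0.642 0.232 0.042]
switch [ 0.49  -0.111  0.028] [ 0.499 -0.087  0.028]
batt [0.392 0.267 0.089] [0.374 0.254 0.089]
```

```bash
cat >> h.py <<'E'
def Rt(phi):
    y=np.array([np.cos(phi),np.sin(phi),0]); z=np.array([0,0,-1.]); return np.c_[np.cross(y,z),y,z]
def rv(phi): return cv2.Rodrigues(Rt(phi))[0].ravel()
def best(p,phi):
    "of phi, phi+pi: the one with the smaller last-joint excursion"
    o=[]
    for a in(phi,phi+np.pi):
        q=solve_ik(list(p),list(rv(a)))
        if q is not None: o.append((abs(q[5]),a))
    return min(o)[1]
def ptp(p,phi): move_ptp(list(p),list(rv(phi)))
def lookpose(xy,phi,z=.33,back=-.02):
    "TCP so that xy lies 'back' along tool x from the TCP"
    return np.r_[np.array(xy)-Rt(phi)[:2,0]*back,z]
def top(c,z,xy,tol=.008,rad=.075):
    "outline of the level surface at height z near xy -> minAreaRect mm,deg"
    P=cloud(c); m=(abs(P[...,2]-z)<tol)&(np.hypot(P[...,0]-xy[0],P[...,1]-xy[1])<rad)
    m=cv2.morphologyEx(m.astype(np.uint8),cv2.MORPH_CLOSE,np.ones((7,7)))
    m=cv2.morphologyEx(m,cv2.MORPH_OPEN,np.ones((3,3)))
    cs=max(cv2.findContours(m,cv2.RETR_EXTERNAL,cv2.CHAIN_APPROX_NONE)[0],key=cv2.contourArea)[:,0]
    Q=(rays(c,cs,z)[:,:2]*1000).astype(np.float32)
    (x,y),(w,h),a=cv2.minAreaRect(Q)
    if w<h: a+=90; w,h=h,w
    return np.round([x,y,w,h,(a+90)%180-90],1),np.round(cs.mean(0))
E
python3 - <<'E'
from h import *
xy=(.50,-.428); phi=best((.5,-.43,.33),np.arctan2(-.43,.5)+np.pi/2)
ptp(lookpose(xy,phi),phi); c=capture("wrist"); save(c,"w_tower")
print(read_clock(),phi,read_joint_positions()); P=cloud(c)
print(top(c,.105,xy), np.nanmedian(P[:200,:,2]))
E
```

```text
3.9833 4.002117972898003 [-8.81501120e-01  3.56247443e-01  1.20886865e+00  1.49017343e-04
  1.57644506e+00  1.39838113e+00]
(array([ 501. , -429.5,   78.3,   55.8,  -13.5]), array([320., 184.])) 0.0010241315408966768
```

View pics/w_tower.png

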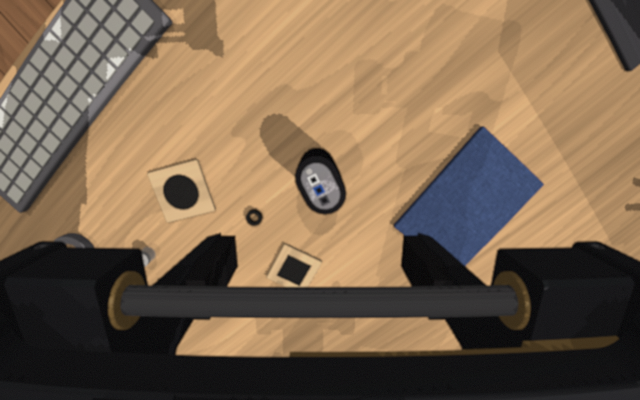

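The wrist view shows the tower top at (320,184), measuring 78x56 mm, which matches the given size. The round stand is at (181,191) and the square stand at (294,270). I'll check the stands from close by in the same way.

```bash
cat >> h.py <<'E'
def px(c,p):
    f,R,t=cam(c); q=R@np.array(p)+t; s=q[:2]/q[2]; return s*(1+c["k1"]*(s@s))*f+[c["cx"],c["cy"]]
def inlay(c,xy,thr=105,r=40,z=.008):
    u,v=np.round(px(c,(*xy,z))).astype(int); u0,v0=max(u-r,0),max(v-r,0)
    g=cv2.resize(c["frame"].max(2)[v0:v+r,u0:u+r],None,fx=4,fy=4,interpolation=cv2.INTER_CUBIC)
    n,l,s,ce=cv2.connectedComponentsWithStats((g<thr).astype(np.uint8)); k=l[4*(v-v0),4*(u-u0)]
    if k==0: return None
    cs=cv2.findContours((l==k).astype(np.uint8),cv2.RETR_EXTERNAL,cv2.CHAIN_APPROX_NONE)[0][0][:,0]
    (x,y),(w,h),a=cv2.minAreaRect((rays(c,(cs+.5)/4-.5+[u0,v0],z)[:,:2]*1000).astype(np.float32))
    if w<h: a+=90; w,h=h,w
    return np.round([x,y,w,h,(a+90)%180-90],1)
E
python3 - <<'E'
from h import *
c=capture("wrist"); print("round",inlay(c,(.626,-.235)),"sq",inlay(c,(.401,-.281)))
for n,xy in [("oval",(.469,.0867)),("long",(.512,.419))]:
    t=np.arctan2(xy[1],xy[0]); phi=best((*xy,.33),t+np.pi/2)
    ptp(lookpose(xy,phi),phi); dwell(.2); c=capture("wrist"); save(c,"w_"+n)
    print(n,inlay(c,xy),read_clock())
    for m,q,z in [("switch",(.492,-.1),.028),("node",(.639,.23),.042),("batt",(.384,.262),.089)]:
        try: print(m,top(c,z,q,.006))
        except Exception as e: print(m,e)
E
```

```text
round [ 622.8 -235.1   57.2   57.2    0.9] sq [ 397.7 -281.    44.4   43.8  -68.8]
oval [466.1  85.9  77.4  53.6 -24.3] 6.2083
switch (array([ 482.5, -111.4,  101.7,   41.8,   62.8]), array([445., 189.]))
node (array([636.4, 226.5,  58.2,  57.9,   9.4]), array([238.,  36.]))
batt (array([377.2, 266.7,  49.6,  47.2, -63. ]), array([180., 224.]))
long [509.3 417.5 100.3  40.9   2.2] 7.75
switch max() iterable argument is empty
node (array([636.8, 230.1,  60.7,  56.4, -50.5]), array([467., 192.]))
batt (array([360.6, 260.8,  46.1,  16.6, -51. ]), array([337., 321.]))
```

View pics/w_oval.png

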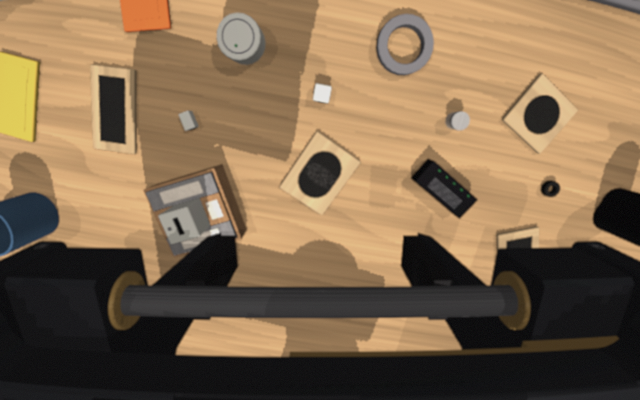

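View pics/w_long.png

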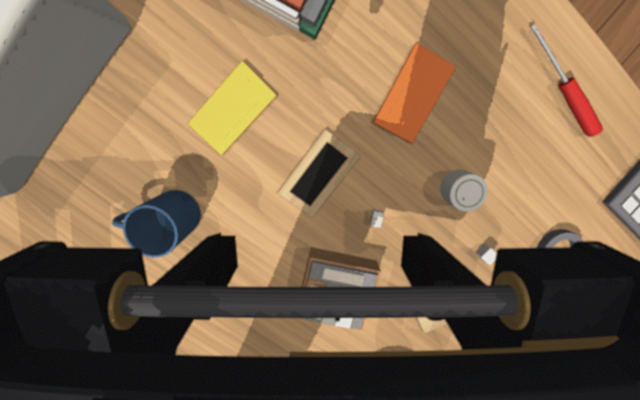

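The wrist views show the oval stand (320,175), switch (445,189), node (238,36), and the long stand at (320,172) in the second picture. The wrist readings differ from the scene ones by a steady ~2.3 mm in x. Turning the tool 180° over one stand will show the wrist camera's own offset.

Run:
```python
from h import *
xy=(.468,.086); t=np.arctan2(xy[1],xy[0]); phi=best((*xy,.33),t+np.pi/2)+np.pi
ptp(lookpose(xy,phi),phi); dwell(.2); c=capture("wrist")
print(phi,inlay(c,xy),read_clock(),read_joint_positions())
print(top(c,.028,(.485,-.108),.006)); 
print("long",inlay(c,(.511,.418)))
```

```text
8.035714830801258 [466.3  86.3  77.1  53.3 -24. ] 10.7167 [-7.94556530e-02 -1.61746884e-01  1.76948937e+00  7.14427426e-06
  1.53396561e+00 -1.83206849e+00]
(array([ 481.1, -111.4,  101. ,   44.4,   61. ]), array([188., 161.]))
long [517.3 453.4 127.6 115.    9.2]
```

The flipped view agrees within 0.3 mm, so I trust the wrist measurements in the robot frame. Next is the tower.

```bash
cat >> h.py <<'E'
def pick(xy,deg,z,open_,w,f=25,lift=.24):
    phi=best((*xy,z),np.radians(deg)); gripper_to(open_)
    ptp((*xy,.24),phi); move_l([*xy,z+.03],.3); move_l([*xy,z],.08)
    print("pre F",np.round(read_contact_force(),1)); gripper_to(w-.012,f)
    print("width",round(read_gripper_width(),4),"finger",read_finger_force(),"pos",np.round(read_position(),4))
    move_l([*xy,z+.05],.1); move_l([*xy,lift],.3); print("held",round(read_gripper_width(),4),np.round(read_contact_force(),1),read_clock())
def place(xy,deg,z,open_,lift=.24,travel=.24):
    phi=best((*xy,z),np.radians(deg)); ptp((*xy,travel),phi)
    move_l([*xy,z+.02],.25); move_l([*xy,z+.002],.04); dwell(.15); f0=read_contact_force()[2]
    for k in range(9):
        zz=z+.0015-.0005*k; move_l([*xy,zz],.02); f=read_contact_force()[2]
        if f-f0>2.5: break
    print("touch z",zz-z,"F",f0,f,np.round(read_position(),4)); w=read_gripper_width()
    gripper_to(w+.006); gripper_to(open_); move_l([*xy,z+.07],.1); move_l([*xy,lift],.3); print("done",read_clock())
E
python3 - <<'E'
from h import *
pick((.501,-.4295),-13.5+90,.055,.080,.056)
place((.4662,.0861),-24.2+90,.063,.080)
E
```

```text
pre F [-0.2  0.2  0.3]
width 0.0558 finger 24.991940350737423 pos [ 0.5012 -0.4298  0.0554]
held 0.0557 [-0.3  0.1 -5.9] 16.3167
touch z 0.0 F -3.597617171695531 1.1631942637306503 [0.4663 0.0861 0.0633]
done 22.8417
```

Run:
```python
from h import *
xy=(.6366,.228); phi=best((*xy,.3),np.arctan2(xy[1],xy[0])+np.pi/2)
c=capture("wrist"); 
ptp(lookpose(xy,phi,.3),phi); dwell(.2); c=capture("wrist"); save(c,"w_node")
print("tower",top(c,.113,(.466,.086)))
n=top(c,.042,xy,.006); print(n,read_clock(),np.degrees(phi))
P=cloud(c); print(P[int(n[1][1]),int(n[1][0])])
```

```text
tower (array([479.2,  91.9,  71.8,  52.6, -70.9]), array([375., 337.]))
(array([638.8, 228. ,  58. ,  57.6, -70.2]), array([320., 180.])) 25.375 289.7051214475162
[0.63881934 0.22797308 0.0428294 ]
```

View pics/w_node.png

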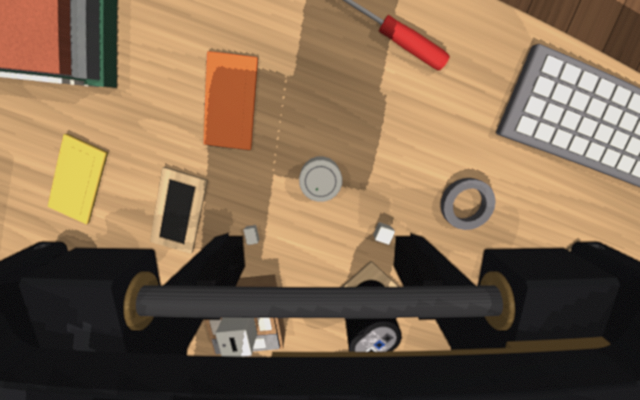

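The node is at (320,180) with 58 mm measured width, and the small cubes at (250,235) and (385,235) are clear of a radial grasp. Gripping now.

Run:
```python
from h import *
pick((.638,.228),19.7,.009,.078,.060,f=20)
place((.6228,-.2351),-20.6,.017,.078)
xy=(.482,-.1114); phi=best((*xy,.3),np.arctan2(xy[1],xy[0])+np.pi/2)
ptp(lookpose(xy,phi,.3),phi); dwell(.2); c=capture("wrist"); save(c,"w_sw")
print("tower",top(c,.113,(.466,.086)),"node",top(c,.05,(.6228,-.2351),.006))
print(top(c,.028,xy,.006),read_clock())
```

```text
pre F [ 0.  -0.3 -0.4]
width 0.0596 finger 20.000232495367527 pos [0.6383 0.2281 0.0095]
held 0.0594 [ 0.5  0.8 -2.2] 30.1833
touch z 0.0 F -0.8032447255842297 3.9234704102549895 [ 0.6228 -0.2351  0.0175]
done 36.7833
tower (array([466.3,  84. ,  82.3,  58.9, -25.7]), array([167., 240.])) node (array([ 621.4, -234.9,   58.6,   56.8,  -10.9]), array([392.,  51.]))
(array([ 483. , -112.7,   99.7,   42.6,   62.1]), array([320., 178.])) 38.3917
```

View pics/w_sw.png

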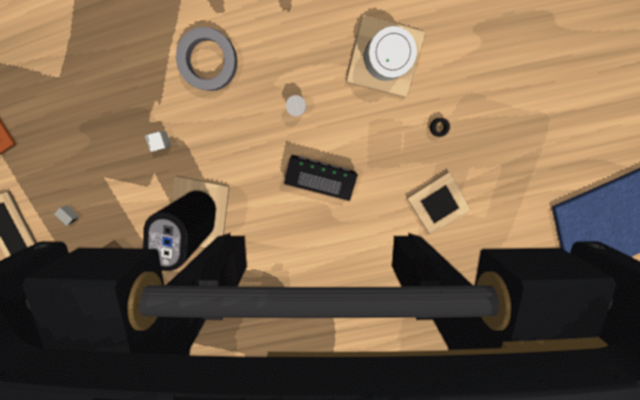

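The switch is at (320,178), and the tower (170,240) and node (392,51) stand on their inlays. I'll grip the switch after checking that the mug clears the gripper body.

Run:
```python
from h import *
P=cloud(capture("scene")).reshape(-1,3)
m=(P[:,2]>.06)&(P[:,0]>.25)&(P[:,0]<.62)&(P[:,1]>.36)&(P[:,1]<.65)
print("tall near long stand",m.sum(),P[m].min(0).round(3) if m.any() else 0,P[m].max(0).round(3) if m.any() else 0)
pick((.483,-.1123),62.1+90,.005,.070,.042,f=20)
```

```text
tall near long stand 399 [0.27 0.52 0.06] [0.356 0.617 0.095]
pre F [-0.6 -0.1  0.1]
width 0.0418 finger 19.999535141978413 pos [ 0.4832 -0.1124  0.0053]
held 0.0418 [-0.8  0.7 -1.7] 43.2833
```

Run:
```python
from h import *
place((.5093,.4175),92.2,.013,.066)
xy=(.378,.265); phi=best((*xy,.3),np.arctan2(xy[1],xy[0])+np.pi/2)
ptp(lookpose(xy,phi,.28),phi); dwell(.2); c=capture("wrist"); save(c,"w_bat")
print(top(c,.089,xy,.008),top(c,.036,(.509,.418),.006),read_clock())
```

```text
touch z 0.0 F -2.0128875657003533 0.8798739340904387 [0.5094 0.4176 0.0133]
done 50.2167
(array([376.8, 269.8,  46.9,  45.7,  26.6]), array([316., 192.])) (array([505.3, 417.6,  92. ,  44.6,   3. ]), array([277.,  28.])) 52.55
```

View pics/w_bat.png

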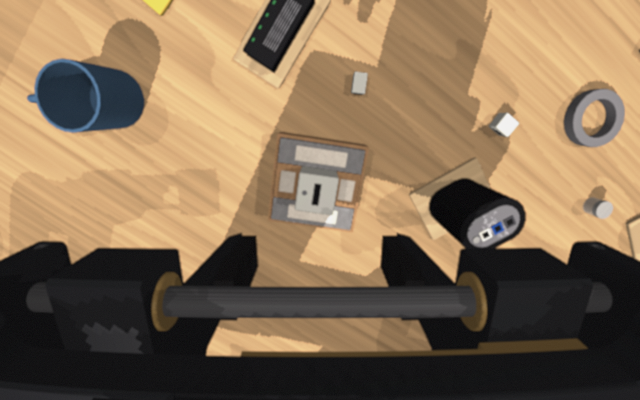

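The battery top is at (316,192), 46.9x45.7 mm and turned 26.6°. The tower at (480,215) is clear of a grasp closing along 26.6°.

Run:
```python
from h import *
pick((.3768,.2698),26.6,.053,.070,.046,f=35)
c=capture("wrist"); save(c,"w_held")
place((.3977,-.2810),21.2,.057,.070)
xy=(.44,-.2); phi=best((*xy,.3),np.arctan2(xy[1],xy[0])+np.pi/2)
ptp(lookpose(xy,phi,.33),phi); dwell(.2); c=capture("wrist"); save(c,"w_end")
print(top(c,.093,(.3977,-.281),.008),top(c,.05,(.623,-.235),.006),top(c,.113,(.466,.086),.006),read_clock())
save(capture("scene"),"scene_end")
```

```text
pre F [ 0.4 -0.2  0. ]
width 0.0459 finger 34.99051738064736 pos [0.3768 0.2698 0.0533]
held 0.0462 [-0.1 -0.  -2.5] 57.05
touch z 0.0 F -1.0626807388609603 2.7938993780568966 [ 0.3977 -0.2811  0.0573]
done 63.775
(array([ 399. , -281.5,   48.7,   44.6,   21.1]), array([388., 187.])) (array([ 620.8, -235.6,   59.8,   58.7,   33.6]), array([287.,  43.])) (array([489.3,  74. ,  58.3,  27.6,  66.4]), array([120., 240.])) 66.2167
```

View pics/w_end.png

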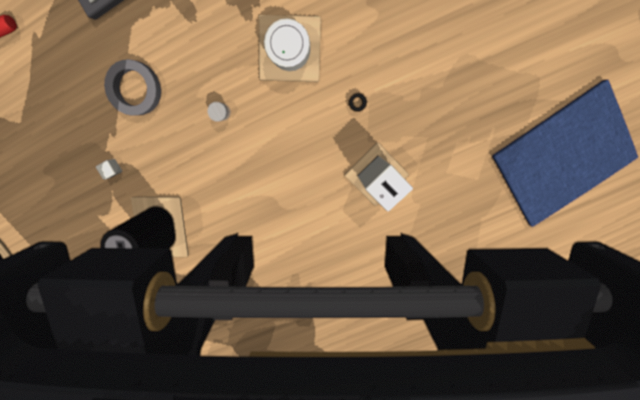

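View pics/scene_end.png

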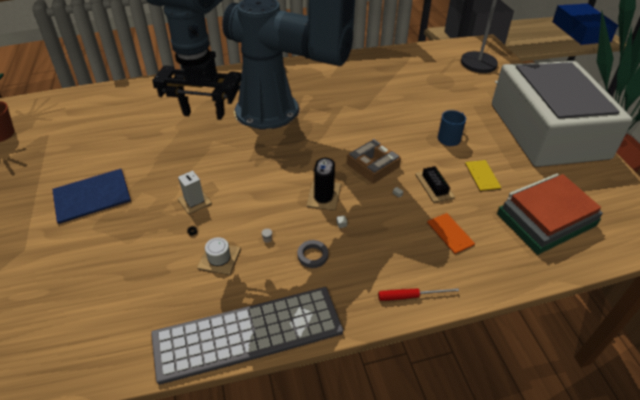

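All four devices stand on their stands: the battery at (190,190), node (218,252), tower (324,180) and switch (435,181). There is time for one close check of tower, switch and node from above.

Run:
```python
from h import *
for n,xy,z,d in [("node",(.6228,-.2351),.05,0),("tower",(.4662,.0861),.113,-24.2),("switch",(.5093,.4175),.036,2.2)]:
    phi=best((*xy,.33),np.arctan2(xy[1],xy[0])+np.pi/2)
    ptp(lookpose(xy,phi),phi); dwell(.2); c=capture("wrist")
    print(n,np.array(xy)*1000,d,top(c,z,xy,.006)[0],read_clock())
```

```text
node [ 622.8 -235.1] 0 [ 622.7 -235.4   58.2   56.2   69.4] 67.2917
tower [466.2  86.1] -24.2 [466.7  87.3  79.6  55.8 -23.5] 68.9167
switch [509.3 417.5] 2.2 [509.9 419.4  99.   42.5   1.7] 70.4583
```

```bash
python3 -c "
from bench import *
print(close_job())"
```

```text
the job is handed in; nothing more can be done
None
```

The tower, node, switch and battery are each standing on their matching stand. The last camera check put each within about 2 mm and 1° of its inlay, and I handed the job in at about 70 s of the 117 s allowed.

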